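Lock up the controlled-drugs safe

TASK

Lock up the controlled-drugs safe: turn its lever clockwise until the bolts are hard home, then turn the key clockwise to its stop, draw the key out and lay it in the blue key tray. Do not force the lever or the key, and leave the other things on the counter where they are.

Things in the scene. Friction and masses are not known exactly. Their poses are not given: they have to be found in the camera images.
- safe: The safe: a grey steel box with a lid on top (shut, and it stays shut), 260 x 320 x 125 mm high, fixed to the counter. Origin under its centre, z up, x away from the front, y to its left. Lid top 125 mm above the origin. On the lid stand the lever, the key and, at the rear right, a small carton.
- lever_axis (a point): Point on the lever's upright axis, at lid level. The lever turns clockwise to a solid stop, where the bolts are home. The stop cannot be seen: the lever's spline is set differently on each safe, and the stop comes anywhere from 43 to 83 degrees after where the lever is found. Only within about 2.5 degrees of the stop is the key free; before that a bolt blocks the key after some 10 degrees.
- lever: The lever handle: a level steel bar 16 mm wide, 14 mm high, 110 mm long from its axis, mid-height 40 mm over the lid; black sleeve (17.5 x 15.5 mm) on its outer half; hub on the axis 34 mm across, top 49 mm over the lid. Origin on the axis at lid level, x along the bar to its tip, z up. It turns clockwise seen from above, drags with about 0.3 N m, and stays where it is left.
- lever_grip (a point): Middle of the lever's black grip, 85 mm from the axis, at mid-height of the bar, 40 mm over the lid. The drag of the lever feels like 3.5 N here.
- key: The brass safe key, 73 mm long, 50 g, loose, upright in the lock. Origin under its bit, 19 mm below the lid top as found, z up to the bow. A round-ended pin 6 mm thick reaches 6 mm below the origin; bit 18 mm wide (x), 5.5 mm thick (y), 12 mm high; shank 6.5 mm thick; bow at the top. As found it is captive: the bit is under the lock cover and pulling only jams it. It stands badly by itself.
- key_bow (a point): Centre of the key's bow, 51 mm above the key's origin, 32 mm over the lid: an upright flat disc 32 mm across in the key's x-z plane, 8 mm thick along the key's y, to be pinched across y.
- key_mid (a point): Middle of the key's length, on the shank, 33 mm above its origin.
- keyhole (a point): Centre of the keyhole, at the top of the lock cover (44 x 44 mm plate, 4 mm proud of the lid). Its slot, 21 x 8 mm, runs along the safe's x. With the lock at its stop the key's bit lines up with the slot (needed within about 6 degrees) and the key lifts straight up; bit clear of the cover after 23 mm, the pin after 29.
- lock (a joint): Angle of the lock barrel that carries the key: 0 unlocked (as found), 1.31 rad (75 degrees) locked, at a solid stop; grows clockwise seen from above. Turning takes about 0.04 N m. The key has about 4 degrees of play in the barrel either way, so the stop is felt when the key has turned 75 to 83 degrees.
- key_tray: The key tray: blue open plastic tray, 170 (x) x 120 (y) x 24 mm high, walls and floor 4 to 5 mm thick, fixed, at one side of the safe. Origin under its centre.
- count_tray: A green tray of the same size for counting tablets, at the other side of the safe, fixed. Origin under its centre. A spatula lies in it.
- spatula: Counting spatula, steel blade, white handle, 140 mm long, in the green tray. Leave alone.
- carton_lid: Medicine carton with a green band, 45 x 85 x 24 mm, lying on the safe's lid at the rear right. Leave alone.
- carton_a: Medicine carton with a blue band, 60 x 110 x 45 mm, front right of the counter. Leave alone.
- carton_b: Medicine carton with an orange band, 50 x 90 x 35 mm, front left of the counter. Leave alone.
- pill_bottle: White tablet bottle, 48 mm across, 75 mm high, behind the safe. Leave alone.
- vial_a: Amber glass vial with a brass cap, 26 mm across, 62 mm high, behind the safe. Leave alone.
- vial_b: Amber glass vial like the other, next to it. Leave alone.

How it is judged:
On the way, in this order (a step that is already met when the one before it is completed fails the run):
1. the lock is turned fully to locked with the key still in it (possible only with the lever home) (value of joint lock above 1.2 rad and z of key in the frame of keyhole below -0.018 m), for 0.2 s.
2. the key is brought down into the key tray in the fingers, its middle lower than 65 mm over the counter (contact force between the fingers and key above 0.5 N and height (world z) of key_mid below 0.065 m and x of key_mid in the frame of key_tray between -0.085 and 0.085 m and y of key_mid in the frame of key_tray between -0.06 and 0.06 m), for 0.1 s.
At the end, for the whole second after the job is handed in: The safe is locked (lock barrel past 1.2 rad of 1.31, which holds the lever in its home position) and the key lies at rest in the blue key tray, its middle inside the tray's outline and lower than 35 mm over the counter (value of joint lock above 1.2 rad and x of key_mid in the frame of key_tray between -0.085 and 0.085 m and y of key_mid in the frame of key_tray between -0.06 and 0.06 m and height (world z) of key_mid below 0.035 m and linear speed of key below 0.03 m/s); the robot touches nothing.
It fails at once if the lever is forced: more than 75 N between its cam and the end stop or the lock bolt (about 33 N pushed at the middle of the grip) (contact force between lever and safe above 75 N).
It fails at once if the key is forced: more than 60 N between key and lock (about 0.4 N m of twist) (contact force between key and safe above 60 N).
It fails at once if a bystander is shifted by more than 20 mm (distance of any of spatula, carton_lid, carton_a, carton_b, pill_bottle, vial_a, vial_b from where it was at the start of the episode above 0.02 m).
It also fails if it takes over 72 s, if anything falls off the work surface, if the arm or the gripper's body presses on something with over 40 N, if the wrist force passes 120 N, or if a joint passes its speed limit or range.

ROBOT

A 6-joint arm with a two-finger parallel gripper is mounted at the origin on the work surface. World frame = base frame: x ahead of the robot, y to its left, z up, the work surface at z = 0. Lengths are in m, angles in rad, forces in N, time in s.
With the tool pointing down it reaches from about 0.35 to 0.975 m from the base axis. Payload 4.9 kg.
Tool frame: the origin (TCP) lies midway between the tips of the shut fingers; the grasp point (between the pads) lies ctrl.grip_point_offset behind it (ctrl.grip_point_offset is the distance from the TCP to the grasp point, in m); x points along the fingers, y is the direction in which the jaws open and shut, and the axes are right-handed (so a half turn about x gives the same grasp; the last joint's range is limited). The gripper opens to 85 mm and grips with 20 to 120 N. Pads are 22 mm wide; open, the fingers measure 114 mm over their backs; the gripper's body (76 mm by 85 mm) begins 54 mm behind the grasp point. The pads swing forward as they close: fully open they stand 13 mm farther back than shut.
Start: joints at [1.144, 0.053, 1.613, -0, 1.476, -0.119], TCP at [0.189, 0.596, 0.231] pointing down, gripper open.
Joint ranges: [-3.01, 3.01], [-1.01, 2.22], [0.06, 2.58], [-1.02, 4.17], [0.09, 2.62], [-3.14, 3.14]. Speed limits (rad/s): [2.57, 2.57, 3.14, 3.14, 3.14, 3.14].

INTERFACE

Orientations are given as a rotation vector (axis times angle).
In Python, from station import ctrl gives the robot as it stands. The module is installed in compiled form; this text tells all that it offers.
- The arm moves only by the tool drive_tool, never from a script. Its argument "commands" is text: rows parted by semicolons, each of 5 numbers parted by spaces: the closure, from -1 (fully open) to 1 (shut), so that 0 is half open, then the shift along the tool's x, y, z in units of 40 mm (1.0 is 40 mm), then the turn about the tool's x in units of 5 degrees (1.0 is 5 degrees). A call has 1 to 8 rows; each row is the pose to reach, as a shift and turn from the pose commanded when the call began, along the tool's axes at that moment; what a row does not reach only later rows make up. A row lasts 1/12 s, in which the tool goes at most 41.7 mm and 7.16 degrees, less where a joint would pass 70% of its speed; a pose out of reach is approached as far as the arm can. A call with a gripper value outside its range is refused whole. The fingers move at their own pace and stop on an object; "newtons" is the grip in N (left out, the last holds). Time passes only in rows, so rows that repeat a pose let the fingers close. It gives the time, the measured TCP pose, the force and the opening at its end, in the units of the state.
- ctrl.get_obs(): the state, without advancing time (a new reading comes with each control period).
- ctrl.get_image(name): name is "scene" or "top" or "wrist"; returns (picture, depth): 384x512x3 uint8, blue, green, red; 384x512 float32, m along the optical axis (not along the pixel's ray), 0 where there is no reading.
- ctrl.camera_info(name): a dict with "K" (3x3 intrinsics, pixels), "T" (4x4, takes a point from camera to world coordinates). Camera axes: x right, y down, z forward; pixel columns grow to the right and rows downward; lengths in m; the calibration is good to about 2 mm. A picture is of the moment at which its call begins: read the wrist's pose just before it. camera_info takes no time and is no camera call; for the wrist camera it gives the pose at the moment of the call.
- ctrl.finish_job(): hands the job in, once; it reports no verdict.
The state is a dict: "t": time; "q": joint angles; "dq": joint speeds; "effort": joint torques, N m; "tool_pos": TCP position; "tool_rot": TCP orientation; "contact_force": force on the tool from outside, world axes, zero at the start; "wrist_torque": the same for the moment, N m; "opening": finger opening in m.
Only numpy, scipy, OpenCV 4.12 (cv2) and the standard library are available. Lean on these libraries where they do the work, as an engineer would, in place of code of your own. Each camera call takes 0.05 s, during which the arm holds its last target.

## Working session

There is one attempt and no reset: what is moved stays moved. The work goes in short steps, Python scripts to look and compute and a tool call to move; the robot and the scene stay as the last step left them, time stands still between calls to the robot, and variables do not carry over. Pictures are saved under pics/ and viewed, and the job is handed in when it is done.

Besides the shell and the picture viewer there is one more tool, called after "Call:" as a command line: name --argument value ..., lists and objects as JSON in quotes. drive_tool: Moves the arm, as the interface text tells. Its arguments: {"type":"object","properties":{"commands":{"type":"string"},"newtons":{"type":"number"}},"required":["commands"]}

```bash
mkdir -p pics; ls; cat > h.py <<'E'
import numpy as np, cv2
from station import ctrl
from scipy.spatial.transform import Rotation as R
def snap(n,f):
    o=ctrl.get_obs(); ci=ctrl.camera_info(n); im,d=ctrl.get_image(n)
    cv2.imwrite('pics/'+f+'.png',im); np.savez('pics/'+f+'.npz',im=im,d=d,K=ci['K'],T=ci['T'])
    return im,d,ci
def world(d,K,T):
    v,u=np.mgrid[:d.shape[0],:d.shape[1]]
    p=np.stack([(u-K[0,2])/K[0,0]*d,(v-K[1,2])/K[1,1]*d,d],-1)
    return p@T[:3,:3].T+T[:3,3]
E
python3 - <<'E'
from h import *
for n in('scene','top'): snap(n,n+'0')
o=ctrl.get_obs(); print({k:np.round(v,3) for k,v in o.items()}, ctrl.grip_point_offset)
print(R.from_rotvec(o['tool_rot']).as_matrix().round(3))
E
```

```text
pics
{'t': np.float64(0.1), 'q': array([ 1.144,  0.053,  1.614,  0.   ,  1.476, -0.119]), 'dq': array([ 0.001, -0.002, -0.003,  0.001,  0.001, -0.001]), 'effort': array([-0.0000e+00, -3.9490e+01, -3.7136e+01, -0.0000e+00,  4.0000e-03,
        0.0000e+00]), 'tool_pos': array([0.189, 0.595, 0.23 ]), 'tool_rot': array([ 0.24 ,  1.558, -0.243]), 'contact_force': array([-0.3  , -0.059,  0.341]), 'wrist_torque': array([-0.023, -0.027,  0.007]), 'opening': np.float64(0.086)} 0.0187
[[-0.001  0.303  0.953]
 [-0.002  0.953 -0.303]
 [-1.    -0.002 -0.   ]]
```

View pics/scene0.png

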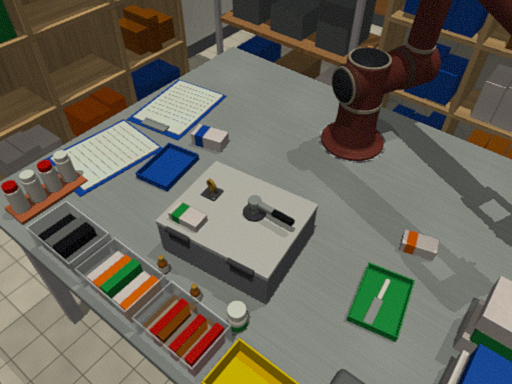

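View pics/top0.png

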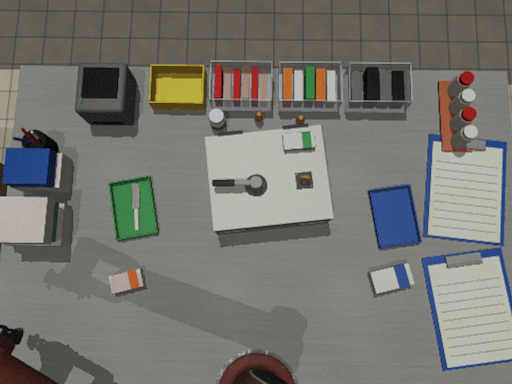

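The top view shows the lever hub at about (256,184) with its tip at (213,183), the key at (304,179), the blue tray at (395,216), and the carton on the lid at (299,140).

```bash
python3 - <<'E'
from h import *
z=np.load('pics/top0.npz'); im,d,K,T=z['im'],z['d'],z['K'],z['T']
W=world(d,K,T); print(K.round(1),T.round(3))
cv2.imwrite('pics/topz.png',cv2.resize(im[110:245,195:430],None,fx=3.4,fy=3.4,interpolation=cv2.INTER_CUBIC))
Z=W[...,2]
lid=(abs(Z-.125)<.006); 
c=max(cv2.findContours(lid.astype('uint8'),0,1)[0],key=cv2.contourArea)
pts=np.array([W[p[0][1],p[0][0],:2] for p in c],np.float32); print('lid',cv2.minAreaRect(pts), np.median(Z[lid]))
# lever
m=(Z>.150)&(Z<.185)&(W[...,0]>.4)&(W[...,0]<.75)&(abs(W[...,1])<.25)
n,l,s,ce=cv2.connectedComponentsWithStats(m.astype('uint8'))
for i in range(1,n):
    if s[i,4]>5:
        P=W[l==i]; r=cv2.minAreaRect(P[:,:2].astype(np.float32)); print(s[i],P.mean(0).round(4),P[:,2].max().round(4),r)
# blue tray
hsv=cv2.cvtColor(im,cv2.COLOR_BGR2HSV)
b=(hsv[...,0]>100)&(hsv[...,0]<130)&(hsv[...,1]>120); b[:,:360]=0;b[:,422:]=0;b[:180]=0;b[252:]=0
P=W[b]; print('tray',cv2.minAreaRect(P[:,:2].astype(np.float32)),np.percentile(P[:,2],[2,50,98]))
E
```

```text
[[492.7   0.  253.9]
 [  0.  492.7 194.1]
 [  0.    0.    1. ]] [[ 0.018 -0.984  0.176  0.3  ]
 [-1.    -0.016  0.014 -0.003]
 [-0.011 -0.176 -0.984  1.423]
 [ 0.     0.     0.     1.   ]]
lid ((0.5828526020050049, -0.019605696201324463), (0.27111202478408813, 0.3203035891056061), 7.085690975189209) 0.12540569160263815
[297 133   3   7   9] [ 0.6865 -0.0999  0.1511] 0.1521 ((0.6874352097511292, -0.10002681612968445), (0.016829827800393105, 0.005414564628154039), 1.9436174631118774)
[305 132   5   4  13] [ 0.6937 -0.1244  0.1512] 0.153 ((0.6931894421577454, -0.1241285502910614), (0.007789519149810076, 0.012345812283456326), 45.772151947021484)
[286 135   6   7  12] [ 0.6811 -0.0756  0.1516] 0.1531 ((0.6821785569190979, -0.0739925354719162), (0.012287220917642117, 0.016357220709323883), 81.26141357421875)
[294 136   4   7  11] [ 0.6767 -0.0926  0.1518] 0.1552 ((0.6780650615692139, -0.09144212305545807), (0.016477419063448906, 0.007784961257129908), 21.12147331237793)
[290 142   4   8  11] [ 0.6609 -0.0818  0.1511] 0.1526 ((0.661005973815918, -0.08074379712343216), (0.007568030618131161, 0.020770907402038574), 72.48224639892578)
[284 144   4   5   9] [ 0.6581 -0.0674  0.1508] 0.1521 ((0.6586352586746216, -0.06767027825117111), (0.0037716298829764128, 0.01399578433483839), 48.166751861572266)
[293 144   6   5  12] [ 0.6593 -0.0924  0.1515] 0.1546 ((0.6597350835800171, -0.09285628795623779), (0.006986758206039667, 0.015761559829115868), 29.63214683532715)
[299 175  12   6  53] [ 0.5704 -0.1166  0.1669] 0.1768 ((0.571954607963562, -0.11688342690467834), (0.0301985964179039, 0.009923702105879784), 83.1843490600586)
[212 176  50  14 384] [0.5532 0.0544 0.1716] 0.1819 ((0.5514952540397644, 0.060318317264318466), (0.03300533443689346, 0.12778328359127045), 5.146878242492676)
tray ((0.45004767179489136, -0.21985501050949097), (0.17741213738918304, 0.4967837333679199), 14.974312782287598) [-0.00258167  0.00424984  0.02668563]
```

View pics/topz.png

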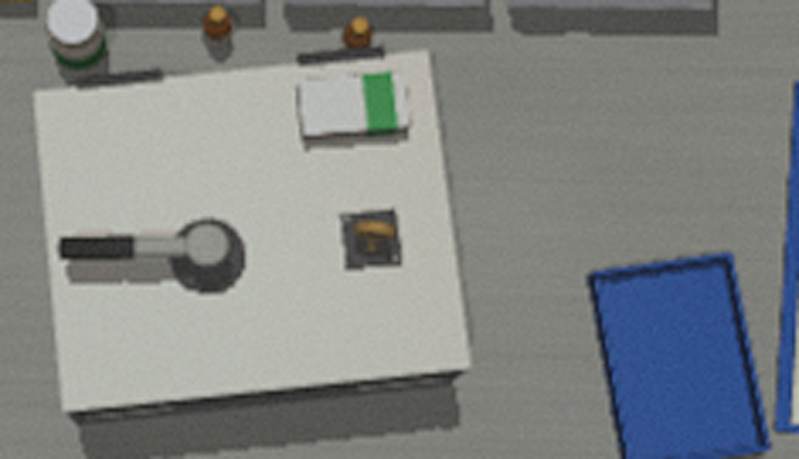

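```bash
cat >> h.py <<'E'
def to(pos,yawy=None):
    """pos TCP target; yawy: desired world angle deg of tool y"""
    o=ctrl.get_obs(); M=R.from_rotvec(o['tool_rot']).as_matrix()
    s=M.T@(np.array(pos)-o['tool_pos'])/.04
    y=np.degrees(np.arctan2(M[1,1],M[0,1])); out=[s.round(3)]
    # turn about tool x (down): +turn = clockwise => y angle decreases
    if yawy is not None: out.append(round((y-yawy)/5,3))
    print('now',o['tool_pos'].round(4),'yaw_y',round(y,2),'F',o['contact_force'].round(2),'op',o['opening'].round(4),'t',o['t'],'->',out)
E
python3 - <<'E'
from h import *
to([.50,-.04,.40],90)
ci=ctrl.camera_info('wrist');o=ctrl.get_obs();M=R.from_rotvec(o['tool_rot']).as_matrix()
print(ci['K'],(M.T@ci['T'][:3,:3]).round(3), (M.T@(ci['T'][:3,3]-o['tool_pos'])).round(3))
E
```

```text
Traceback (most recent call last):
  File "h.py", line 19, in to
    print('now',o['tool_pos'].round(4),'yaw_y',round(y,2),'F',o['contact_force'].round(2),'op',o['opening'].round(4),'t',o['t'],'->',out)
                                                                                               ^^^^^^^^^^^^^^^^^^
AttributeError: 'float' object has no attribute 'round'
```

```bash
sed -i "s/o\['opening'\].round(4)/round(float(o['opening']),4)/" h.py
python3 - <<'E'
from h import *
to([.50,-.04,.40],90)
ci=ctrl.camera_info('wrist');o=ctrl.get_obs();M=R.from_rotvec(o['tool_rot']).as_matrix()
print(ci['K'],(M.T@ci['T'][:3,:3]).round(3), (M.T@(ci['T'][:3,3]-o['tool_pos'])).round(3))
E
```

```text
now [0.1891 0.5951 0.2302] yaw_y 72.36 F [-0.3  -0.06  0.34] op 0.0857 t 0.1 -> [array([ -4.225, -12.784,  12.217]), np.float64(-3.528)]
[[320.18623624   0.         251.10515327]
 [  0.         320.18623624 189.50454215]
 [  0.           0.           1.        ]] [[ 0.001 -0.285  0.958]
 [ 1.     0.001 -0.001]
 [-0.     0.958  0.285]] [-0.143  0.    -0.074]
```

Call:
drive_tool --commands "-1 -4.2 -4 4 -1; -1 -4.2 -12.8 12.2 -3.5; -1 -4.2 -12.8 12.2 -3.5; -1 -4.2 -12.8 12.2 -3.5; -1 -4.2 -12.8 12.2 -3.5; -1 -4.2 -12.8 12.2 -3.5; -1 -4.2 -12.8 12.2 -3.5; -1 -4.2 -12.8 12.2 -3.5"

```text
t: 0.77
tool_pos: [0.3295, 0.3074, 0.3167]
tool_rot: [0.001, 1.571, -0.001]
contact_force: [1.3, 0.2, -0.5]
opening: 0.0854
```

```bash
python3 - <<'E'
from h import *
to([.50,-.04,.40],90)
E
```

```text
now [0.3295 0.3074 0.3167] yaw_y 89.9 F [ 1.32  0.18 -0.51] op 0.0854 t 0.7667 -> [array([-2.081, -8.679,  4.277]), np.float64(-0.019)]
```

Call:
drive_tool --commands "-1 -2 -8.6 4.2 0; -1 -2 -8.6 4.2 0; -1 -2 -8.6 4.2 0; -1 -2 -8.6 4.2 0; -1 -2 -8.6 4.2 0; -1 -2 -8.6 4.2 0; -1 -2 -8.6 4.2 0; -1 -2 -8.6 4.2 0"

```text
t: 1.43
tool_pos: [0.4722, 0.0137, 0.385]
tool_rot: [0.002, 1.571, -0.002]
contact_force: [0.4, 0.7, -0.1]
opening: 0.0854
```

Call:
drive_tool --commands "-1 0 -2 1 0; -1 0 -2 1 0; -1 0 -2 1 0; -1 0 -2 1 0"

```text
t: 1.77
tool_pos: [0.512, -0.0664, 0.3835]
tool_rot: [0.006, 1.574, -0.004]
contact_force: [0.1, -0.3, 0.2]
opening: 0.0852
```

```bash
python3 - <<'E'
from h import *
to([.50,-.04,.40],90)
im,d,ci=snap('wrist','w1')
cv2.imwrite('pics/w1z.png',cv2.resize(im,(768,576)))
W=world(d,ci['K'],ci['T'])
Z=W[...,2]
for r in range(0,384,32): print(r,Z[r,::48].round(3))
E
```

```text
now [ 0.512  -0.0664  0.3835] yaw_y 89.64 F [ 0.06 -0.29  0.21] op 0.0852 t 1.7667 -> [array([-0.412,  0.659, -0.305]), np.float64(-0.072)]
0 [ 0.046  0.045 -0.    -0.001 -0.001  0.001 -0.001  0.001  0.001  0.001
  0.001]
32 [ 0.044  0.004  0.     0.001  0.001  0.     0.    -0.001  0.001  0.001
 -0.001]
64 [ 0.    -0.001 -0.002  0.002 -0.    -0.    -0.002  0.001 -0.002 -0.002
  0.   ]
96 [ 0.011  0.005  0.002 -0.001  0.     0.001 -0.001  0.114  0.126 -0.
  0.005]
128 [ 0.002  0.004 -0.    -0.001  0.128  0.126  0.126  0.123  0.124 -0.002
  0.003]
160 [ 0.005  0.004  0.013 -0.     0.126  0.125  0.125  0.126  0.125 -0.001
  0.002]
192 [ 0.004  0.001  0.     0.001  0.125  0.126  0.125  0.17   0.172 -0.001
  0.003]
224 [ 0.007  0.     0.001 -0.     0.125  0.124  0.124  0.126  0.125 -0.001
 -0.   ]
256 [ 0.008  0.002  0.001  0.412  0.126  0.131  0.124  0.125  0.125 -0.001
 -0.001]
288 [ 0.009 -0.     0.429  0.415  0.126  0.149  0.124  0.126  0.434  0.002
  0.001]
320 [0.45  0.444 0.452 0.061 0.062 0.061 0.061 0.064 0.456 0.45  0.45 ]
352 [0.462 0.451 0.467 0.467 0.461 0.462 0.463 0.036 0.468 0.449 0.453]
```

View pics/w1z.png

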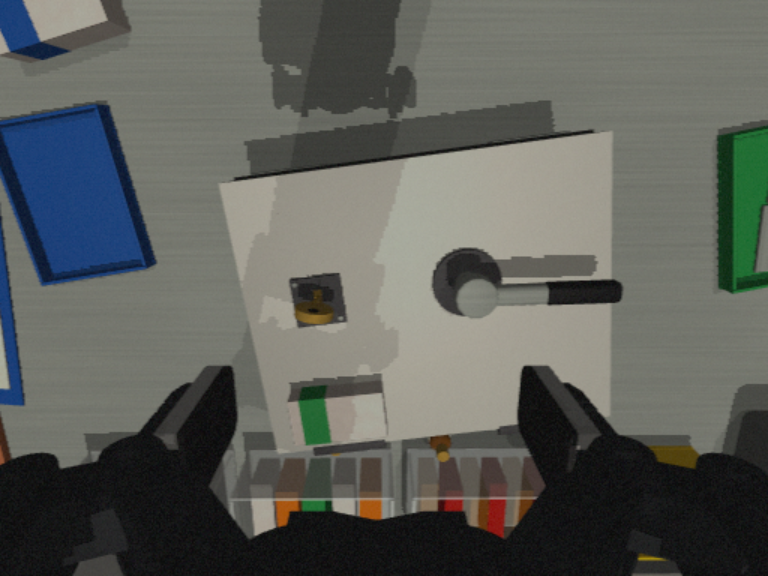

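The wrist view (1.5x scale) shows the key bow at about (315,313) on its dark plate. The hub top is at (477,298), the lever tip at (620,291), and the blue tray spans (0,120) to (155,268).

```bash
python3 - <<'E'
from h import *
z=np.load('pics/w1.npz'); im,d,K,T=z['im'],z['d'],z['K'],z['T']; W=world(d,K,T);Z=W[...,2]
def ray(u,v,h):
    r=T[:3,:3]@np.array([(u-K[0,2])/K[0,0],(v-K[1,2])/K[1,1],1]); return T[:3,3]+r*(h-T[2,3])/r[2]
reg=(W[...,0]>.4)&(W[...,0]<.75)&(W[...,1]>-.2)&(W[...,1]<.2)
def comps(m,mn=15):
    n,l,s,ce=cv2.connectedComponentsWithStats(m.astype('uint8'))
    for i in range(1,n):
        if s[i,4]>mn:
            P=W[l==i]; print(s[i],P.mean(0).round(4),P[:,2].min().round(3),P[:,2].max().round(3),cv2.minAreaRect(P[:,:2].astype(np.float32)))
print('z>.155');comps(reg&(Z>.152)&(Z<.2))
print('hub');comps(reg&(Z>.1705)&(Z<.2))
print('lid');comps(reg&(abs(Z-.125)<.004),500)
hsv=cv2.cvtColor(im,cv2.COLOR_BGR2HSV)
print('brass');comps((hsv[...,0]>10)&(hsv[...,0]<30)&(hsv[...,1]>120)&reg)
b=(hsv[...,0]>100)&(hsv[...,0]<130)&(hsv[...,1]>120)&(W[...,1]>-.45)&(W[...,1]<-.2)
print('blue');comps(b&(Z<.035),500)
print('plate');g=cv2.cvtColor(im,cv2.COLOR_BGR2GRAY);comps((g<95)&reg&(Z>.115)&(Z<.136)&(W[...,1]<-.06))
# lid corners (px in 1.5x picture)
for u,v in((221,183),(612,132),(610,415),(276,452)): print(ray(u/1.5,v/1.5,.125).round(4))
for n,(u,v,h) in dict(hub=(477,298,.174),tip=(621,291,.172),bow=(314,310,.170),pl1=(290,279,.129),pl2=(341,273,.129),pl3=(347,320,.129),pl4=(298,327,.129)).items(): print(n,ray(u/1.5,v/1.5,h).round(4))
cv2.imwrite('pics/w1k.png',cv2.resize(im[165:235,175:425],None,fx=3.2,fy=3.2,interpolation=cv2.INTER_CUBIC))
E
```

```text
z>.155
[ 302  182  114   30 1946] [0.5511 0.0521 0.1717] 0.159 0.176 ((0.5533175468444824, 0.05925748869776726), (0.03220415487885475, 0.12941798567771912), 0.22972889244556427)
[197 203  26  13 282] [ 0.5687 -0.1163  0.1661] 0.152 0.176 ((0.5700418949127197, -0.11697590351104736), (0.03058484010398388, 0.008625008165836334), 83.9540023803711)
hub
[ 304  185  112   27 1585] [0.5524 0.0511 0.1728] 0.171 0.176 ((0.5530074834823608, 0.05955934152007103), (0.03164716064929962, 0.12890006601810455), 0.8901893496513367)
[201 208  15   8  89] [ 0.5699 -0.1172  0.1721] 0.171 0.176 ((0.569945216178894, -0.11728959530591965), (0.016531987115740776, 0.008457360789179802), 87.9050521850586)
lid
[  146    87   263   217 38163] [ 0.5573 -0.0224  0.1251] 0.121 0.129 ((0.5830811262130737, -0.020183265209197998), (0.26928767561912537, 0.32134196162223816), 7.078260898590088)
brass
[197 193  25  23 350] [ 0.5678 -0.1171  0.1602] 0.117 0.526 ((0.5128695964813232, -0.10178601741790771), (0.030423834919929504, 0.1624561995267868), 74.59026336669922)
blue
[   0   70  104  121 8846] [ 0.4913 -0.3895  0.008
[... 408 characters left out ...]
1388579159975052, 0.0063198222778737545), 75.75193786621094)
[193 249  62  15 451] [ 0.6513 -0.1082  0.128 ] 0.123 0.136 ((0.6485558152198792, -0.10537432879209518), (0.010433000512421131, 0.08452823758125305), 5.932939052581787)
[209 293  48  11 266] [ 0.7203 -0.0949  0.126 ] 0.122 0.129 ((0.7217708826065063, -0.09375731647014618), (0.012015377171337605, 0.06892199069261551), 7.331619739532471)
[ 0.4694 -0.1935  0.125 ]
[0.4314 0.1219 0.125 ]
[0.6871 0.1539 0.125 ]
[ 0.726  -0.1651  0.125 ]
hub [0.5539 0.0111 0.174 ]
tip [0.5495 0.1225 0.172 ]
bow [ 0.5643 -0.1156  0.17  ]
pl1 [ 0.5505 -0.1408  0.129 ]
pl2 [ 0.5454 -0.0968  0.129 ]
pl3 [ 0.5883 -0.0927  0.129 ]
pl4 [ 0.5947 -0.1362  0.129 ]
```

View pics/w1k.png

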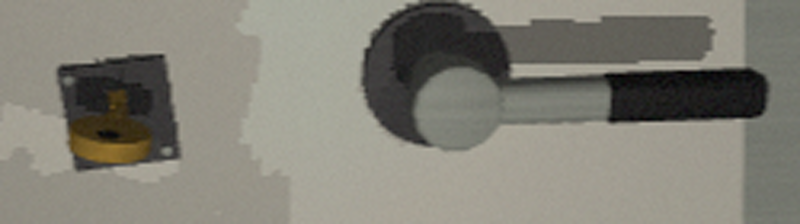

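```bash
python3 - <<'E'
from h import *
to([.515,.095,.22],90)
E
```

```text
now [ 0.5116 -0.0649  0.384 ] yaw_y 89.76 F [ 0.56  0.54 -0.37] op 0.0856 t 1.8167 -> [array([4.103, 3.992, 0.077]), np.float64(-0.048)]
```

Call:
drive_tool --commands "1 4.1 4 0.1 0; 1 4.1 4 0.1 0; 1 4.1 4 0.1 0; 1 4.1 4 0.1 0; 1 4.1 4 0.1 0; 1 4.1 4 0.1 0; 1 4.1 4 0.1 0; 1 4.1 4 0.1 0" --newtons 40

```text
t: 2.48
tool_pos: [0.5147, 0.0975, 0.2202]
tool_rot: [-0.001, 1.573, 0.001]
contact_force: [0.5, -0.8, 1.1]
opening: 0.0002
```

```bash
python3 - <<'E'
from h import *
to([.515,.095,.150],90)
im,d,ci=snap('wrist','w2')
E
```

```text
now [0.5147 0.0975 0.2202] yaw_y 90.09 F [ 0.45 -0.77  1.14] op 0.0002 t 2.4833 -> [array([ 1.755, -0.062,  0.012]), np.float64(0.018)]
```

View pics/w2.png

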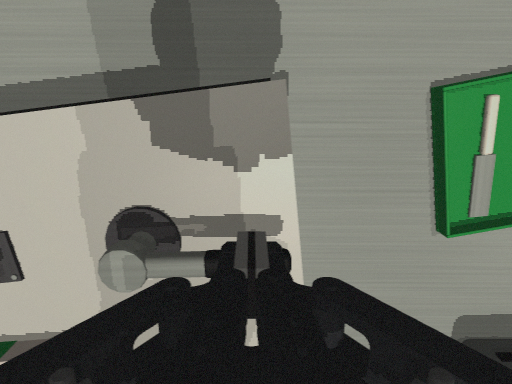

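The closed fingers, at about (250,260), stand in front of the sleeve. I'm descending there.

Call:
drive_tool --commands "1 0.9 0 0 0; 1 1.75 0 0 0; 1 1.75 0 0 0; 1 1.75 0 0 0"

```text
t: 2.87
tool_pos: [0.5156, 0.0951, 0.151]
tool_rot: [0.002, 1.573, -0.003]
contact_force: [-0.2, -0.2, 0.7]
opening: 0.0001
```

Call:
drive_tool --commands "1 0 0 0.15 0; 1 0 0 0.25 0; 1 0 0 0.25 0"

```text
t: 3.12
tool_pos: [0.5288, 0.0954, 0.1542]
tool_rot: [0.002, 1.565, -0.002]
contact_force: [-0.3, -0.0, -0.2]
opening: 0.0
```

Call:
drive_tool --commands "1 0 0 0.05 0; 1 0 0 0.05 0"

```text
t: 3.28
tool_pos: [0.5291, 0.0956, 0.1522]
tool_rot: [0.002, 1.569, -0.002]
contact_force: [0.7, 0.2, 0.6]
opening: -0.0001
```

Call:
drive_tool --commands "1 0 0 0.05 0; 1 0 0 0.05 0"

```text
t: 3.45
tool_pos: [0.5304, 0.0956, 0.1512]
tool_rot: [0.002, 1.57, -0.002]
contact_force: [-0.3, 0.0, -0.7]
opening: -0.0001
```

Call:
drive_tool --commands "1 0 0 0.05 0; 1 0 0 0.05 0"

```text
t: 3.62
tool_pos: [0.5323, 0.0957, 0.1509]
tool_rot: [0.002, 1.571, -0.002]
contact_force: [0.5, 0.2, -0.4]
opening: 0.0001
```

Call:
drive_tool --commands "1 0 0 0.05 0; 1 0 0 0.05 0"

```text
t: 3.78
tool_pos: [0.5341, 0.0956, 0.1507]
tool_rot: [0.002, 1.571, -0.002]
contact_force: [-0.0, 0.2, -0.7]
opening: -0.0
```

Call:
drive_tool --commands "1 0 0 0.05 0; 1 0 0 0.1 0"

```text
t: 3.95
tool_pos: [0.5375, 0.096, 0.1507]
tool_rot: [0.002, 1.573, -0.001]
contact_force: [-4.4, 1.7, 2.8]
opening: 0.0005
```

Call:
drive_tool --commands "1 0 0 0.05 0; 1 0 0 0.1 0"

```text
t: 4.12
tool_pos: [0.5418, 0.0961, 0.1507]
tool_rot: [0.003, 1.572, -0.001]
contact_force: [-4.5, 2.1, 1.7]
opening: -0.0004
```

Call:
drive_tool --commands "1 0 0 0.05 0; 1 0 0 0.1 0"

```text
t: 4.28
tool_pos: [0.546, 0.0962, 0.1507]
tool_rot: [0.003, 1.572, -0.001]
contact_force: [-4.0, 2.8, 0.7]
opening: 0.0001
```

```bash
cat >> h.py <<'E'
AX=np.array([.5535,.0115])
def arc(angs,a_now,r=.085,off=.0145):
    o=ctrl.get_obs(); M=R.from_rotvec(o['tool_rot']).as_matrix()
    y=np.degrees(np.arctan2(M[1,1],M[0,1]))
    def P(a):
        a=np.radians(a); return AX+r*np.array([np.cos(a),np.sin(a)])-off*np.array([np.sin(a),-np.cos(a)])
    p0=P(a_now); print('now',o['tool_pos'].round(4),'model',p0.round(4),'yaw',y.round(2),'F',o['contact_force'].round(1))
    for a in angs:
        dd=np.r_[P(a)-o['tool_pos'][:2],0.150-o['tool_pos'][2]]
        print(a,'1',*(M.T@dd/.04).round(2),((y-a)/5).round(2))
E
python3 -c "
from h import *
arc(range(83,50,-3),85.5)"
```

```text
now [0.546  0.0962 0.1507] model [0.5457 0.0974] yaw 89.88 F [-4.   2.8  0.7]
83 1 0.02 0.04 0.09 1.38
80 1 0.02 0.04 0.2 1.98
77 1 0.02 0.04 0.31 2.58
74 1 0.02 0.03 0.43 3.18
71 1 0.02 0.01 0.54 3.78
68 1 0.02 -0.01 0.65 4.38
65 1 0.02 -0.04 0.76 4.98
62 1 0.02 -0.07 0.87 5.58
59 1 0.02 -0.11 0.97 6.18
56 1 0.02 -0.15 1.08 6.78
53 1 0.02 -0.2 1.18 7.38
```

Call:
drive_tool --commands "1 0 0.04 0.1 1; 1 0 0.04 0.2 1.9; 1 0 0.04 0.31 2.6; 1 0 0.03 0.43 3.2; 1 0 0.01 0.54 3.8; 1 0 -0.01 0.65 4.4; 1 0 -0.04 0.76 5; 1 0 -0.07 0.87 5.6"

```text
t: 4.95
tool_pos: [0.5812, 0.0938, 0.1508]
tool_rot: [0.389, 1.536, -0.385]
contact_force: [-2.4, 4.5, 0.4]
opening: 0.0001
```

```bash
python3 -c "
from h import *
arc([62,60,58,56,54,52,50],62)"
```

```text
now [0.5812 0.0938 0.1508] model [0.5806 0.0934] yaw 61.73 F [-2.4  4.5  0.4]
62 1 0.02 -0.02 -0.01 -0.05
60 1 0.02 -0.01 0.07 0.35
58 1 0.02 0.0 0.14 0.75
56 1 0.02 0.01 0.22 1.15
54 1 0.02 0.01 0.29 1.55
52 1 0.02 0.02 0.37 1.95
50 1 0.02 0.01 0.44 2.35
```

Call:
drive_tool --commands "1 0 0 0.07 0.4; 1 0 0.01 0.15 0.8; 1 0 0.01 0.22 1.2; 1 0 0.01 0.29 1.6; 1 0 0.01 0.36 1.9"

```text
t: 5.37
tool_pos: [0.5943, 0.0875, 0.1507]
tool_rot: [0.517, 1.509, -0.513]
contact_force: [-2.5, 5.2, -0.9]
opening: -0.0002
```

```bash
python3 -c "
from h import *
arc([52,51,50,49,48,46],52)"
```

```text
now [0.5943 0.0875 0.1507] model [0.5944 0.0874] yaw 52.3 F [-2.5  5.2 -0.9]
52 1 0.02 -0.0 0.0 0.06
51 1 0.02 0.0 0.04 0.26
50 1 0.02 0.01 0.08 0.46
49 1 0.02 0.01 0.12 0.66
48 1 0.02 0.02 0.15 0.86
46 1 0.02 0.02 0.23 1.26
```

Call:
drive_tool --commands "1 0 0 0.04 0.2; 1 0 0.01 0.08 0.4"

```text
t: 5.53
tool_pos: [0.597, 0.0857, 0.1506]
tool_rot: [0.544, 1.502, -0.54]
contact_force: [-2.3, 4.5, 0.0]
opening: 0.0001
```

Call:
drive_tool --commands "1 0 0 0.04 0.2; 1 0 0.01 0.08 0.4"

```text
t: 5.7
tool_pos: [0.5997, 0.084, 0.1506]
tool_rot: [0.571, 1.495, -0.567]
contact_force: [-1.4, 4.5, -0.4]
opening: 0.0001
```

Call:
drive_tool --commands "1 0 0 0.04 0.2; 1 0 0.01 0.08 0.4"

```text
t: 5.87
tool_pos: [0.6024, 0.0822, 0.1507]
tool_rot: [0.598, 1.487, -0.594]
contact_force: [-0.8, 5.2, -0.4]
opening: 0.0003
```

Call:
drive_tool --commands "1 0 0 0.04 0.2; 1 0 0.01 0.08 0.4"

```text
t: 6.03
tool_pos: [0.6051, 0.0803, 0.1506]
tool_rot: [0.625, 1.479, -0.621]
contact_force: [-1.2, 4.8, -0.2]
opening: -0.0003
```

Call:
drive_tool --commands "1 0 0 0.04 0.2; 1 0 0.01 0.08 0.4"

```text
t: 6.2
tool_pos: [0.6076, 0.0783, 0.1507]
tool_rot: [0.652, 1.471, -0.648]
contact_force: [-0.8, 5.0, -0.4]
opening: -0.0004
```

Call:
drive_tool --commands "1 0 0 0.04 0.2; 1 0 0.01 0.08 0.4"

```text
t: 6.37
tool_pos: [0.6095, 0.0767, 0.1506]
tool_rot: [0.68, 1.465, -0.675]
contact_force: [-5.2, 9.4, 2.3]
opening: -0.0002
```

Call:
drive_tool --commands "1 0 0 0.02 0.1"

```text
t: 6.45
tool_pos: [0.6096, 0.0767, 0.1506]
tool_rot: [0.687, 1.464, -0.681]
contact_force: [-4.9, 8.9, 2.3]
opening: -0.0
```

Call:
drive_tool --commands "1 0 0 0.02 0.1; 1 0 0 0.02 0.1"

```text
t: 6.62
tool_pos: [0.6099, 0.0766, 0.1507]
tool_rot: [0.694, 1.463, -0.687]
contact_force: [-4.8, 10.3, 1.6]
opening: -0.0001
```

Call:
drive_tool --commands "1 0 0 0.03 0; 1 0 0 0.03 0"

```text
t: 6.78
tool_pos: [0.6101, 0.0764, 0.1507]
tool_rot: [0.694, 1.465, -0.686]
contact_force: [-7.3, 11.6, 3.2]
opening: 0.0
```

Call:
drive_tool --commands "1 0 0 0.04 0; 1 0 0 0.04 0"

```text
t: 6.95
tool_pos: [0.6103, 0.0761, 0.1507]
tool_rot: [0.695, 1.468, -0.686]
contact_force: [-10.0, 15.2, 5.4]
opening: 0.0
```

The force climbs to 18 N with no further motion, so the lever is at its solid stop. I'm backing off and rising.

Call:
drive_tool --commands "1 0 0 -0.3 0; 1 0 0 -0.7 0; 1 -0.5 0 -0.8 0; 1 -1.5 0 -0.8 0; 1 -2.5 0 -0.8 0; 1 -3.5 0 -0.8 0; -1 -4.5 0 -0.8 0; -1 -4.5 0 -0.8 0"

```text
t: 7.62
tool_pos: [0.5953, 0.0965, 0.3427]
tool_rot: [0.695, 1.441, -0.682]
contact_force: [0.2, -0.7, 2.0]
opening: 0.0235
```

```bash
python3 - <<'E'
from h import *
to([.49,-.115,.32],82+90-180)
E
```

```text
now [0.5953 0.0965 0.3427] yaw_y 39.35 F [ 0.16 -0.75  2.03] op 0.0235 t 7.6167 -> [array([ 0.522, -5.397,  2.414]), np.float64(9.47)]
```

```bash
python3 - <<'E'
from h import *
to([.568,-.140,.29],-8)
print(ctrl.get_obs()['q'].round(3))
E
```

```text
now [0.5953 0.0965 0.3427] yaw_y 39.35 F [ 0.16 -0.75  2.03] op 0.0235 t 7.6167 -> [array([ 1.308, -4.296,  4.124]), np.float64(9.47)]
[ 3.800e-02 -5.300e-02  1.536e+00 -1.000e-03  1.640e+00 -6.490e-01]
```

Call:
drive_tool --commands "-1 1.3 -4.3 4.1 9.5; -1 1.3 -4.3 4.1 9.5; -1 1.3 -4.3 4.1 9.5; -1 1.3 -4.3 4.1 9.5; -1 1.3 -4.3 4.1 9.5; -1 1.3 -4.3 4.1 9.5; -1 1.3 -4.3 4.1 9.5; -1 1.3 -4.3 4.1 9.5"

```text
t: 8.28
tool_pos: [0.5624, -0.1414, 0.2779]
tool_rot: [1.316, 1.136, -1.317]
contact_force: [-0.2, -0.1, 0.2]
opening: 0.0855
```

Call:
drive_tool --commands "-1 0 0 0 0; -1 0 0 0 0"

```text
t: 8.45
tool_pos: [0.5634, -0.1388, 0.2794]
tool_rot: [1.311, 1.139, -1.31]
contact_force: [-0.1, -0.3, -0.0]
opening: 0.0854
```

```bash
python3 - <<'E'
from h import *
to([.57,-.117,.25],-8)
im,d,ci=snap('wrist','w3')
cv2.imwrite('pics/w3z.png',cv2.resize(im,(768,576)))
E
```

```text
now [ 0.5634 -0.1388  0.2794] yaw_y -7.98 F [-0.08 -0.3  -0.  ] op 0.0854 t 8.45 -> [array([ 0.734,  0.087, -0.563]), np.float64(0.004)]
```

View pics/w3z.png

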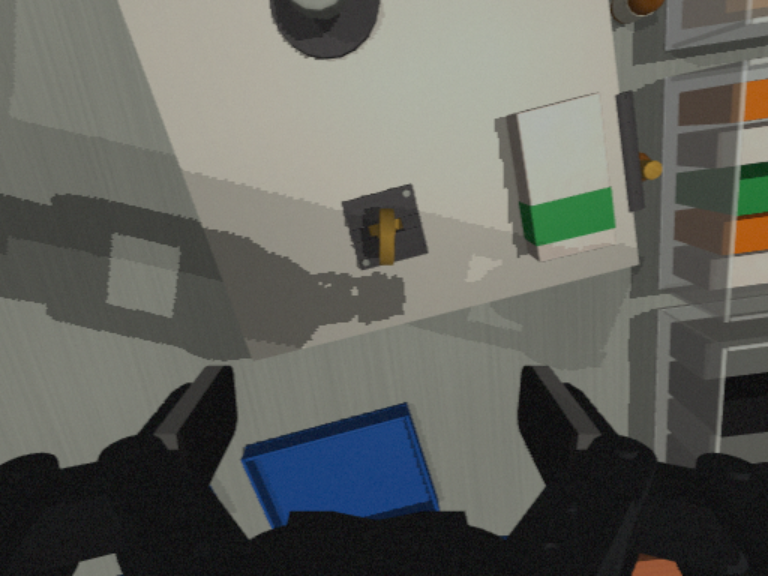

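The bow shows edge-on at about (387,235) in the 1.5x view, upright in the picture, so the jaws are aligned with it.

```bash
python3 - <<'E'
from h import *
z=np.load('pics/w3.npz'); im,d,K,T=z['im'],z['d'],z['K'],z['T']; W=world(d,K,T);Z=W[...,2]
reg=(abs(W[...,0]-.57)<.04)&(abs(W[...,1]+.117)<.04)
P=W[reg&(Z>.150)&(Z<.19)]; print(len(P),P.mean(0),P.min(0),P.max(0),cv2.minAreaRect(P[:,:2].astype(np.float32)))
P=W[reg&(Z>.164)&(Z<.19)];c=P[:,:2].mean(0);u,s,v=np.linalg.svd(P[:,:2]-c); print(c,v[0],np.degrees(np.arctan2(v[0,1],v[0,0])))
P=W[reg&(Z<.132)&(Z>.1275)];print('plate',cv2.minAreaRect(P[:,:2].astype(np.float32)))
o=ctrl.get_obs()
to([*c,.138],-8)
E
```

```text
396 [ 0.57089595 -0.11546355  0.16943271] [ 0.56498358 -0.13249169  0.15728848] [ 0.57632582 -0.10185127  0.17428088] ((0.5708542466163635, -0.11709435284137726), (0.03011210635304451, 0.008020100183784962), 82.11711883544922)
[ 0.57078722 -0.11635108] [-0.14184811 -0.98988843] -98.15480261635463
plate ((0.57430100440979, -0.1183539628982544), (0.07176336646080017, 0.05864935368299484), 84.90621185302734)
now [ 0.5634 -0.1386  0.2795] yaw_y -7.97 F [-0.52 -0.56 -0.53] op 0.0856 t 8.5 -> [array([ 3.536,  0.1  , -0.578]), np.float64(0.005)]
```

Call:
drive_tool --commands "-1 1 0.11 -0.56 0; -1 2 0.11 -0.56 0; -1 2.6 0.11 -0.56 0; -1 2.6 0.11 -0.56 0; -1 2.6 0.11 -0.56 0"

```text
t: 8.92
tool_pos: [0.5699, -0.1167, 0.1737]
tool_rot: [1.31, 1.143, -1.313]
contact_force: [-0.8, 0.1, -0.0]
opening: 0.0855
```

```bash
python3 - <<'E'
from h import *
to([.571,-.117,.138],-8)
E
```

```text
now [ 0.5699 -0.1167  0.1737] yaw_y -8.01 F [-0.78  0.07 -0.02] op 0.0855 t 8.9167 -> [array([0.894, 0.031, 0.004]), np.float64(-0.001)]
```

Call:
drive_tool --commands "-1 0.5 0.02 0 0; -1 0.88 0.02 0 0; -1 0.88 0.02 0 0; 0.4 0.88 0.02 0 0; 0.7 0.88 0.02 0 0; 0.7 0.88 0.02 0 0" --newtons 20

```text
t: 9.42
tool_pos: [0.5729, -0.1185, 0.1425]
tool_rot: [1.314, 1.135, -1.31]
contact_force: [0.1, -0.3, -0.1]
opening: 0.0518
```

```bash
python3 - <<'E'
from h import *
to([.571,-.117,.138],-8)
im,d,ci=snap('wrist','w4')
E
```

```text
now [ 0.5729 -0.1185  0.1425] yaw_y -8.12 F [ 0.1  -0.26 -0.07] op 0.0518 t 9.4167 -> [array([ 0.113, -0.053, -0.03 ]), np.float64(-0.024)]
```

View pics/w4.png

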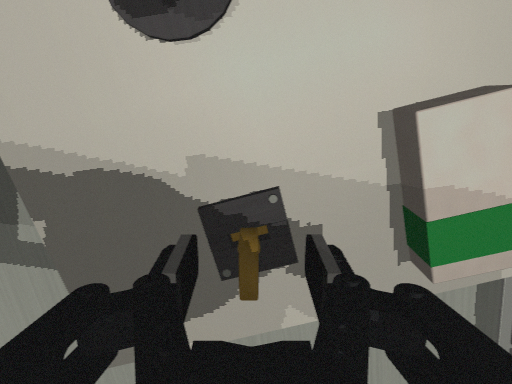

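The key stands midway between the jaws, with the bow at column 249 and the jaw inner faces at 197 and 305. Closing gently.

Call:
drive_tool --commands "0.7 0 0 0 0; 0.7 0 0 0 0; 0.7 0 0 0 0; 0.7 0 0 0 0"

```text
t: 9.8
tool_pos: [0.5714, -0.118, 0.1398]
tool_rot: [1.313, 1.139, -1.313]
contact_force: [-0.7, 0.1, 0.1]
opening: 0.0125
```

```bash
python3 - <<'E'
from h import *
to([.571,-.117,.138],-8)
E
```

```text
now [ 0.5714 -0.118   0.1398] yaw_y -8.14 F [-0.74  0.05  0.05] op 0.0125 t 9.8 -> [array([ 0.046, -0.014, -0.025]), np.float64(-0.028)]
```

Call:
drive_tool --commands "1 0.03 0 0 0; 1 0.03 0 0 0; 1 0.03 0 0 0; 1 0.03 0 0 0" --newtons 30

```text
t: 10.13
tool_pos: [0.5717, -0.1181, 0.1394]
tool_rot: [1.313, 1.138, -1.313]
contact_force: [-2.2, 0.8, 5.7]
opening: 0.0078
```

```bash
cat >>h.py <<'E'
def st():
    o=ctrl.get_obs(); M=R.from_rotvec(o['tool_rot']).as_matrix()
    print('t',round(o['t'],2),o['tool_pos'].round(4),'yaw',np.degrees(np.arctan2(M[1,1],M[0,1])).round(2),'tilt',np.degrees(np.arccos(-M[2,0])).round(2),'F',o['contact_force'].round(2),'M',o['wrist_torque'].round(3),'op',round(float(o['opening']),4))
E
python3 -c "
from h import *
st()"
```

```text
t 10.13 [ 0.5717 -0.1181  0.1394] yaw -8.13 tilt 0.04 F [-2.17  0.77  5.74] M [ 0.15   0.408 -0.026] op 0.0078
```

Call:
drive_tool --commands "1 -0.04 0 0 0.5; 1 -0.04 0 0 1; 1 -0.04 0 0 1"

```text
t: 10.38
tool_pos: [0.5716, -0.1181, 0.14]
tool_rot: [1.377, 1.091, -1.376]
contact_force: [1.3, -0.3, -0.8]
opening: 0.0073
```

```bash
python3 -c "
from h import *
st()"
```

```text
t 10.38 [ 0.5716 -0.1181  0.14  ] yaw -13.17 tilt 0.04 F [ 1.25 -0.31 -0.84] M [-0.069 -0.106 -0.036] op 0.0073
```

Call:
drive_tool --commands "1 0 0 0 0.5; 1 0 0 0 1; 1 0 0 0 1"

```text
t: 10.63
tool_pos: [0.5716, -0.1181, 0.14]
tool_rot: [1.438, 1.042, -1.438]
contact_force: [0.7, 0.7, 0.3]
opening: 0.0073
```

```bash
python3 -c "
from h import *
st()"
```

```text
t 10.63 [ 0.5716 -0.1181  0.14  ] yaw -18.12 tilt 0.03 F [0.66 0.66 0.31] M [-0.041 -0.178  0.037] op 0.0073
```

Call:
drive_tool --commands "1 0 0 0 0.5; 1 0 0 0 0.8; 1 0 0 0 0.8"

```text
t: 10.88
tool_pos: [0.5716, -0.1181, 0.14]
tool_rot: [1.487, 1.001, -1.486]
contact_force: [2.2, -0.5, 1.3]
opening: 0.0078
```

```bash
python3 -c "
from h import *
st()"
```

```text
t 10.88 [ 0.5716 -0.1181  0.14  ] yaw -22.06 tilt 0.03 F [ 2.2  -0.48  1.32] M [-0.065 -0.23   0.007] op 0.0078
```

Call:
drive_tool --commands "1 0 0 0 0.5; 1 0 0 0 0.8; 1 0 0 0 0.8"

```text
t: 11.13
tool_pos: [0.5716, -0.1181, 0.14]
tool_rot: [1.536, 0.958, -1.535]
contact_force: [1.9, -0.5, -0.5]
opening: 0.0078
```

```bash
python3 -c "
from h import *
st()"
```

```text
t 11.13 [ 0.5716 -0.1181  0.14  ] yaw -26.05 tilt 0.03 F [ 1.94 -0.51 -0.53] M [-0.147 -0.274  0.017] op 0.0078
```

Call:
drive_tool --commands "1 0 0 0 0.5; 1 0 0 0 1; 1 0 0 0 1"

```text
t: 11.38
tool_pos: [0.5716, -0.1181, 0.1401]
tool_rot: [1.597, 0.902, -1.596]
contact_force: [1.6, -0.6, -0.1]
opening: 0.0075
```

```bash
python3 -c "
from h import *
st()"
```

```text
t 11.38 [ 0.5716 -0.1181  0.1401] yaw -31.06 tilt 0.03 F [ 1.6  -0.56 -0.14] M [-0.032 -0.348 -0.004] op 0.0075
```

Call:
drive_tool --commands "1 0 0 0 0.7; 1 0 0 0 1.4; 1 0 0 0 2.1; 1 0 0 0 2.8; 1 0 0 0 3.5; 1 0 0 0 4; 1 0 0 0 4"

```text
t: 11.97
tool_pos: [0.5716, -0.1181, 0.1401]
tool_rot: [1.829, 0.646, -1.828]
contact_force: [1.7, -0.2, -0.7]
opening: 0.0075
```

```bash
python3 -c "
from h import *
st()"
```

```text
t 11.97 [ 0.5716 -0.1181  0.1401] yaw -51.04 tilt 0.03 F [ 1.7  -0.23 -0.67] M [-0.088 -0.428  0.013] op 0.0075
```

Call:
drive_tool --commands "1 0 0 0 0.7; 1 0 0 0 1.4; 1 0 0 0 2.1; 1 0 0 0 2.8; 1 0 0 0 3.5; 1 0 0 0 4; 1 0 0 0 4"

```text
t: 12.55
tool_pos: [0.5715, -0.1181, 0.1401]
tool_rot: [2.042, 0.341, -2.041]
contact_force: [1.5, -0.8, -1.1]
opening: 0.0074
```

```bash
python3 -c "
from h import *
st()"
```

```text
t 12.55 [ 0.5715 -0.1181  0.1401] yaw -71.02 tilt 0.03 F [ 1.52 -0.82 -1.14] M [-0.179 -0.314  0.053] op 0.0074
```

Call:
drive_tool --commands "1 0 0 0 0.6; 1 0 0 0 1.2; 1 0 0 0 1.8; 1 0 0 0 1.8"

```text
t: 12.88
tool_pos: [0.5714, -0.1182, 0.1401]
tool_rot: [2.13, 0.186, -2.13]
contact_force: [1.5, -1.5, -0.8]
opening: 0.0075
```

```bash
python3 -c "
from h import *
st()"
```

```text
t 12.88 [ 0.5714 -0.1182  0.1401] yaw -80.02 tilt 0.02 F [ 1.54 -1.53 -0.76] M [-0.22  -0.253 -0.041] op 0.0075
```

Call:
drive_tool --commands "1 0 0 0 0.3; 1 0 0 0 0.6; 1 0 0 0 0.6"

```text
t: 13.13
tool_pos: [0.5714, -0.1181, 0.1401]
tool_rot: [2.158, 0.132, -2.158]
contact_force: [1.8, -1.0, -0.7]
opening: 0.0074
```

```bash
python3 -c "
from h import *
st()"
```

```text
t 13.13 [ 0.5714 -0.1181  0.1401] yaw -82.97 tilt 0.01 F [ 1.83 -1.   -0.74] M [-0.184 -0.32  -0.059] op 0.0074
```

Call:
drive_tool --commands "1 0 0 0 0.2; 1 0 0 0 0.4; 1 0 0 0 0.4"

```text
t: 13.38
tool_pos: [0.5714, -0.1182, 0.1401]
tool_rot: [2.178, 0.092, -2.178]
contact_force: [1.9, -1.9, -1.5]
opening: 0.0078
```

```bash
python3 -c "
from h import *
st();st();print(ctrl.get_obs()['effort'].round(3))"
```

```text
t 13.38 [ 0.5714 -0.1182  0.1401] yaw -85.12 tilt 0.01 F [ 1.9  -1.95 -1.46] M [-0.289 -0.358  0.025] op 0.0078
t 13.38 [ 0.5714 -0.1182  0.1401] yaw -85.12 tilt 0.01 F [ 1.9  -1.95 -1.46] M [-0.289 -0.358  0.025] op 0.0078
[  0.531 -36.529 -34.334   0.209   0.682   0.138]
```

Call:
drive_tool --commands "1 0 0 0 0.15; 1 0 0 0 0.3; 1 0 0 0 0.3"

```text
t: 13.63
tool_pos: [0.5713, -0.1181, 0.1401]
tool_rot: [2.192, 0.064, -2.192]
contact_force: [1.9, -1.8, -1.8]
opening: 0.0073
```

```bash
python3 -c "
from h import *
st();print(ctrl.get_obs()['effort'].round(3))"
```

```text
t 13.63 [ 0.5713 -0.1181  0.1401] yaw -86.66 tilt 0.01 F [ 1.93 -1.8  -1.82] M [-0.28  -0.358  0.045] op 0.0073
[  0.685 -36.65  -34.405   0.285   0.719   0.118]
```

Call:
drive_tool --commands "1 0 0 0 0.15; 1 0 0 0 0.3; 1 0 0 0 0.3"

```text
t: 13.88
tool_pos: [0.5714, -0.1181, 0.1401]
tool_rot: [2.205, 0.035, -2.205]
contact_force: [2.4, -2.5, -1.4]
opening: 0.0074
```

```bash
python3 -c "
from h import *
st();print(ctrl.get_obs()['effort'].round(3))"
```

```text
t 13.88 [ 0.5714 -0.1181  0.1401] yaw -88.17 tilt 0.01 F [ 2.41 -2.47 -1.44] M [-0.324 -0.41   0.044] op 0.0074
[  0.788 -36.789 -34.47    0.36    0.767   0.159]
```

Call:
drive_tool --commands "1 0 0 0 0.15; 1 0 0 0 0.25; 1 0 0 0 0.25"

```text
t: 14.13
tool_pos: [0.5714, -0.1181, 0.1401]
tool_rot: [2.216, 0.011, -2.216]
contact_force: [1.9, -2.8, -1.3]
opening: 0.0073
```

```bash
python3 -c "
from h import *
st();print(ctrl.get_obs()['effort'].round(3))"
```

```text
t 14.13 [ 0.5714 -0.1181  0.1401] yaw -89.4 tilt 0.01 F [ 1.88 -2.83 -1.32] M [-0.47  -0.462  0.212] op 0.0073
[  0.807 -36.929 -34.534   0.456   0.817   0.254]
```

Wrist torque jumped to 0.21 N m after about 81° of key turn, so the lock is at its stop. I'm holding briefly, then turning back within the play to line the bit up with the slot.

Call:
drive_tool --commands "1 0 0 0 0; 1 0 0 0 0; 1 0 0 0 0; 1 0 0 0 -0.5; 1 0 0 0 -1; 1 0 0 0 -1; 1 0 0 0 -1"

```text
t: 14.72
tool_pos: [0.5713, -0.118, 0.1401]
tool_rot: [2.172, 0.105, -2.172]
contact_force: [1.9, -1.7, -2.1]
opening: 0.0077
```

```bash
python3 -c "
from h import *
st();print(ctrl.get_obs()['effort'].round(3))"
```

```text
t 14.72 [ 0.5713 -0.118   0.1401] yaw -84.46 tilt 0.03 F [ 1.9  -1.73 -2.11] M [-0.388 -0.282  0.039] op 0.0077
[  0.848 -36.643 -34.644   0.366   0.552  -0.041]
```

Call:
drive_tool --commands "1 -0.05 0 0 0; 1 -0.05 0 0 0" --newtons 45

```text
t: 14.88
tool_pos: [0.5712, -0.118, 0.1421]
tool_rot: [2.171, 0.106, -2.172]
contact_force: [0.5, -2.1, -2.0]
opening: 0.008
```

```bash
python3 -c "
from h import *
st();print(ctrl.get_obs()['effort'].round(3))"
```

```text
t 14.88 [ 0.5712 -0.118   0.1421] yaw -84.43 tilt 0.04 F [ 0.49 -2.14 -2.03] M [-0.333 -0.181  0.052] op 0.008
[ 9.1200e-01 -3.7000e+01 -3.5232e+01  4.2100e-01  4.2900e-01  6.0000e-03]
```

Call:
drive_tool --commands "1 -0.05 0 0 0; 1 -0.08 0 0 0; 1 -0.08 0 0 0"

```text
t: 15.13
tool_pos: [0.5712, -0.1179, 0.1457]
tool_rot: [2.171, 0.107, -2.172]
contact_force: [0.0, -0.6, -0.9]
opening: 0.007
```

```bash
python3 -c "
from h import *
st()"
```

```text
t 15.13 [ 0.5712 -0.1179  0.1457] yaw -84.39 tilt 0.03 F [ 0.03 -0.56 -0.91] M [-0.313 -0.015  0.018] op 0.007
```

Call:
drive_tool --commands "1 -0.04 0 0 0; 1 -0.05 0 0 0"

```text
t: 15.3
tool_pos: [0.5713, -0.1179, 0.1476]
tool_rot: [2.171, 0.107, -2.172]
contact_force: [0.0, -1.8, -2.0]
opening: 0.0071
```

Call:
drive_tool --commands "1 -0.04 0 0 0; 1 -0.05 0 0 0"

```text
t: 15.47
tool_pos: [0.5714, -0.1179, 0.1497]
tool_rot: [2.171, 0.107, -2.171]
contact_force: [-0.9, -1.2, -1.5]
opening: 0.0072
```

```bash
python3 -c "
from h import *
st()"
```

```text
t 15.47 [ 0.5714 -0.1179  0.1497] yaw -84.39 tilt 0.02 F [-0.9  -1.19 -1.53] M [-0.184 -0.027 -0.015] op 0.0072
```

Call:
drive_tool --commands "1 -0.05 0 0 0; 1 -0.1 0 0 0; 1 -0.1 0 0 0"

```text
t: 15.72
tool_pos: [0.5717, -0.1178, 0.1541]
tool_rot: [2.172, 0.107, -2.17]
contact_force: [-0.0, -0.4, -0.3]
opening: 0.0076
```

Call:
drive_tool --commands "1 -0.07 0 0 0; 1 -0.15 0 0 0; 1 -0.15 0 0 0"

```text
t: 15.97
tool_pos: [0.5719, -0.118, 0.1604]
tool_rot: [2.173, 0.106, -2.169]
contact_force: [-0.2, 0.2, 0.1]
opening: 0.0075
```

Call:
drive_tool --commands "1 -0.1 0 0 0; 1 -0.2 0 0 0; 1 -0.2 0 0 0"

```text
t: 16.22
tool_pos: [0.572, -0.1182, 0.1686]
tool_rot: [2.173, 0.106, -2.169]
contact_force: [-0.2, -0.4, -0.2]
opening: 0.0075
```

```bash
python3 -c "
from h import *
st()"
```

```text
t 16.22 [ 0.572  -0.1182  0.1686] yaw -84.38 tilt 0.11 F [-0.19 -0.37 -0.19] M [-0.022  0.013  0.01 ] op 0.0075
```

Call:
drive_tool --commands "1 -0.2 0 0 0; 1 -0.5 0 0 0; 1 -1 0 0 0; 1 -1.5 0 0 0; 1 -1.5 0 0 0"

```text
t: 16.63
tool_pos: [0.5739, -0.1189, 0.2338]
tool_rot: [2.179, 0.103, -2.16]
contact_force: [1.1, 0.4, 0.2]
opening: 0.0074
```

```bash
python3 -c "
from h import *
st()
im,d,ci=snap('wrist','w5'); im2,_,_=snap('scene','s5')
cv2.imwrite('pics/c5.png',np.hstack([im[:, :],cv2.resize(im2[150:250,140:340],(288,144)).copy() if 0 else cv2.resize(im2[120:312,150:294],(288,384))]))"
```

```text
t 16.63 [ 0.5739 -0.1189  0.2338] yaw -84.39 tilt 0.55 F [1.13 0.43 0.23] M [ 0.005 -0.08  -0.042] op 0.0074
```

View pics/c5.png

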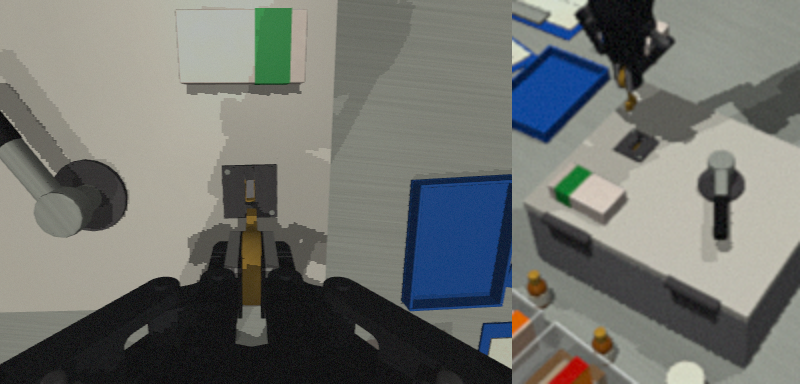

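The key hangs free in the fingers, with the bow at about (252,270) and the empty slot plate behind it. The lever stands home. Next I'm carrying it over the tray.

```bash
python3 -c "
from h import *
to([.492,-.387,.233],-81)
to([.492,-.387,.053],-81)
z=np.load('pics/w5.npz')
"
```

```text
now [ 0.5722 -0.1183  0.2292] yaw_y -84.39 F [-0.81  0.13 -0.43] op 0.0076 t 16.7333 -> [array([-0.095,  6.49 ,  2.651]), np.float64(-0.677)]
now [ 0.5722 -0.1183  0.2292] yaw_y -84.39 F [-0.81  0.13 -0.43] op 0.0076 t 16.7333 -> [array([4.405, 6.484, 2.664]), np.float64(-0.677)]
```

Call:
drive_tool --commands "1 0 0.8 0.3 0; 1 0 1.6 0.7 -0.2; 1 0 2.4 1 -0.4; 1 0 3.2 1.3 -0.7; 1 0 4.1 1.7 -0.7; 1 0 5 2.05 -0.7; 1 0 5.8 2.4 -0.7; 1 0 6.5 2.65 -0.7"

```text
t: 17.4
tool_pos: [0.4895, -0.3888, 0.2254]
tool_rot: [2.138, 0.171, -2.142]
contact_force: [0.8, 0.2, 0.1]
opening: 0.007
```

Call:
drive_tool --commands "1 0 0 0 0; 1 0 0 0 0; 1 0 0 0 0"

```text
t: 17.65
tool_pos: [0.4909, -0.3864, 0.2259]
tool_rot: [2.138, 0.173, -2.141]
contact_force: [-0.3, 0.8, -0.7]
opening: 0.0071
```

```bash
python3 -c "
from h import *
to([.492,-.387,.053],-81)
im,d,ci=snap('wrist','w6'); im2,d2,ci2=snap('top','t6')
hsv=cv2.cvtColor(im2,cv2.COLOR_BGR2HSV)
W=world(d2,ci2['K'],ci2['T'])
c=im2[110:245,290:430]; cv2.imwrite('pics/c6.png',np.hstack([im[:384,:400],cv2.resize(c,(398,384))]))"
```

```text
now [ 0.4909 -0.3864  0.2259] yaw_y -80.9 F [-0.28  0.81 -0.72] op 0.0071 t 17.65 -> [array([ 4.322,  0.03 , -0.028]), np.float64(0.021)]
```

View pics/c6.png

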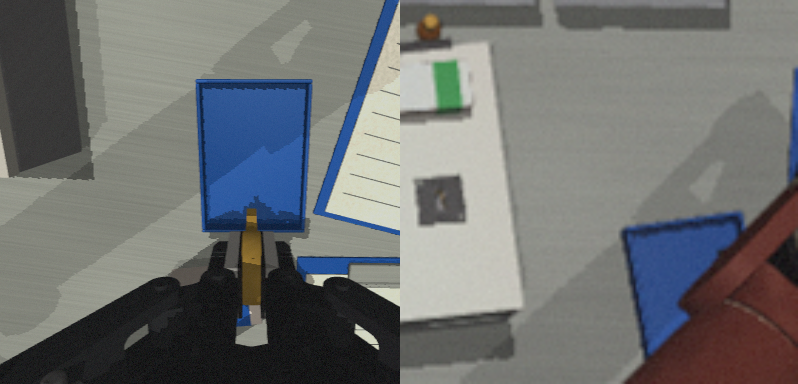

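```bash
python3 -c "
from h import *
z=np.load('pics/w6.npz'); im,d,K,T=z['im'],z['d'],z['K'],z['T']; W=world(d,K,T)
hsv=cv2.cvtColor(im,cv2.COLOR_BGR2HSV)
b=(hsv[...,0]>100)&(hsv[...,0]<130)&(hsv[...,1]>120)&(W[...,2]<.03)
n,l,s,ce=cv2.connectedComponentsWithStats(b.astype('uint8'))
for i in range(1,n):
    if s[i,4]>60: P=W[l==i]; print(s[i],cv2.minAreaRect(P[:,:2].astype(np.float32)),P[:,2].max())
"
```

```text
[ 313    0  199  257 3640] ((0.5441420674324036, -0.596113920211792), (0.2297939658164978, 0.24233636260032654), 84.26616668701172) 0.0071130616245403955
[  196    79   116   153 16290] ((0.4895797669887543, -0.38596057891845703), (0.1749195158481598, 0.12302151322364807), 9.028777122497559) 0.02640475396141395
[ 297  257  181   82 2547] ((0.3323799967765808, -0.5856263637542725), (0.12332054227590561, 0.2297935038805008), 8.2453031539917) 0.012588845975678054
[484 342  28  27 452] ((-0.21300338208675385, -1.4551066160202026), (0.046678733080625534, 0.09143409878015518), 34.12428665161133) -0.5370795528398786
```

The tray measures (0.490, -0.386), right under the TCP. Lowering.

Call:
drive_tool --commands "1 0.8 0 0 0; 1 1.6 0 0 0; 1 2.4 0 0 0; 1 3.2 0 0 0; 1 3.8 0 0 0; 1 4.2 0 0 0; 1 4.3 0 0 0; 1 4.3 0 0 0"

```text
t: 18.42
tool_pos: [0.4909, -0.3852, 0.0537]
tool_rot: [2.137, 0.175, -2.141]
contact_force: [-1.1, 0.1, 0.1]
opening: 0.0077
```

Call:
drive_tool --commands "1 0 0 0 0; 1 0 0 0 0; 1 0 0 0 0"

```text
t: 18.67
tool_pos: [0.4925, -0.388, 0.0576]
tool_rot: [2.14, 0.168, -2.135]
contact_force: [1.3, 0.4, -0.7]
opening: 0.0069
```

```bash
python3 -c "
from h import *
st()
im,d,ci=snap('wrist','w7')"
```

```text
t 18.67 [ 0.4925 -0.388   0.0576] yaw -80.86 tilt 0.21 F [ 1.26  0.38 -0.66] M [-0.013  0.008  0.017] op 0.0069
```

View pics/w7.png

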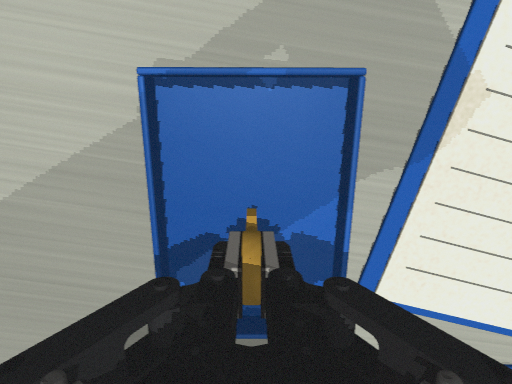

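The key is inside the tray outline with its mid at about 56 mm. I'm lowering further to near the floor and will then release it partway.

Call:
drive_tool --commands "1 0.1 0 0 0; 1 0.2 0 0 0; 1 0.2 0 0 0; 1 0.2 0 0 0"

```text
t: 19.05
tool_pos: [0.4909, -0.3869, 0.0467]
tool_rot: [2.138, 0.171, -2.14]
contact_force: [0.7, 0.1, 0.2]
opening: 0.0073
```

```bash
python3 -c "
from h import *
st()"
```

```text
t 19.05 [ 0.4909 -0.3869  0.0467] yaw -80.89 tilt 0.07 F [0.66 0.11 0.16] M [0.031 0.011 0.003] op 0.0073
```

Call:
drive_tool --commands "0.6 0 0 0 0; 0.6 0 0 0 0; 0.6 0 0 0 0; 0.6 0 0 0 0; 0.6 0 0 0 0; 0.6 0 0 0 0; 0.6 0 0 0 0"

```text
t: 19.63
tool_pos: [0.4914, -0.3872, 0.0474]
tool_rot: [2.139, 0.17, -2.138]
contact_force: [0.6, -0.2, -0.6]
opening: 0.0169
```

```bash
python3 -c "
from h import *
st()
im,d,ci=snap('wrist','w8')"
```

```text
t 19.63 [ 0.4914 -0.3872  0.0474] yaw -80.89 tilt 0.0 F [ 0.59 -0.15 -0.59] M [ 0.065 -0.005 -0.025] op 0.0169
```

View pics/w8.png

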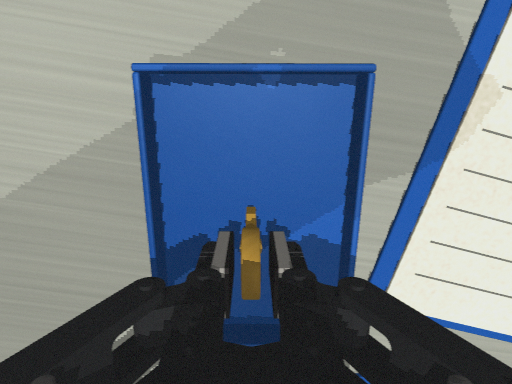

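Call:
drive_tool --commands "0.6 -0.3 0 0 0; 0.6 -0.6 0 0 0; 0.6 -0.9 0 0 0; 0.6 -1.2 0 0 0; 0.6 -1.8 0 0 0; 0.6 -2.6 0 0 0; 0.6 -3.4 0 0 0; 0.6 -4 0 0 0"

```text
t: 20.35
tool_pos: [0.4921, -0.3879, 0.2124]
tool_rot: [2.14, 0.166, -2.133]
contact_force: [0.6, -0.8, 1.0]
opening: 0.0167
```

Call:
drive_tool --commands "0.6 0 0 0 0; 0.6 0 0 0 0; 0.6 0 0 0 0; 0.6 0 0 0 0; 0.6 0 0 0 0; 0.6 0 0 0 0"

```text
t: 20.85
tool_pos: [0.4908, -0.3866, 0.2057]
tool_rot: [2.138, 0.173, -2.141]
contact_force: [-0.3, -1.3, -0.0]
opening: 0.0172
```

```bash
python3 -c "
from h import *
st()
im,d,ci=snap('wrist','w9'); im2,_,_=snap('scene','s9')
cv2.imwrite('pics/c9.png',np.hstack([im[:,:400],cv2.resize(im2[130:322,130:330],(400,384))]))
W=world(d,ci['K'],ci['T']); hsv=cv2.cvtColor(im,cv2.COLOR_BGR2HSV)
m=(hsv[...,0]>10)&(hsv[...,0]<30)&(hsv[...,1]>120)&(W[...,2]<.1)&(abs(W[...,0]-.49)<.1)&(abs(W[...,1]+.387)<.1)
P=W[m];print(len(P),P.mean(0),P.min(0),P.max(0))"
```

```text
t 20.85 [ 0.4908 -0.3866  0.2057] yaw -80.89 tilt 0.16 F [-0.28 -1.27 -0.  ] M [-0.022 -0.009 -0.035] op 0.0172
274 [ 0.4931849  -0.38618575  0.07177089] [ 0.47561562 -0.3916636   0.01617903] [ 0.50570058 -0.38162942  0.07855504]
```

View pics/c9.png

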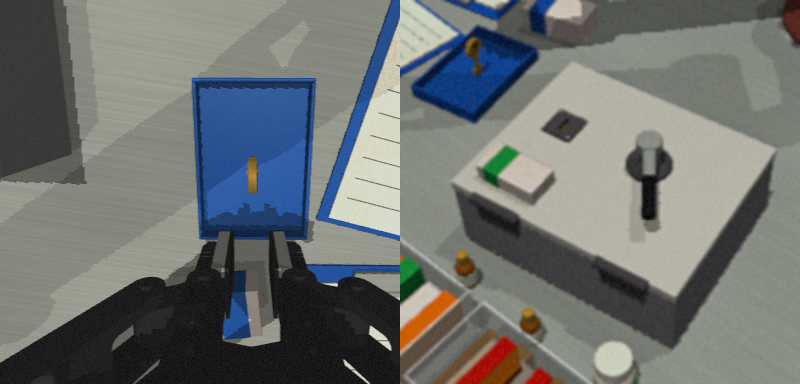

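The key is standing upright on its pin in the tray, with the bow at (252,175) in the wrist view. I'll close the fingers and tip it over gently along the tray's length.

Call:
drive_tool --commands "1 0 0 -0.5 0; 1 0 0 -1.05 0; 1 0 0 -1.05 0; 1 0 0 -1.05 0; 1 1 0 -1.05 0; 1 2 0 -1.05 0; 1 3 0 -1.05 0; 1 3.6 0 -1.05 0"

```text
t: 21.62
tool_pos: [0.5298, -0.3788, 0.0583]
tool_rot: [2.136, 0.175, -2.146]
contact_force: [-0.7, 0.8, -0.7]
opening: 0.0007
```

Call:
drive_tool --commands "1 0 0 0 0; 1 0 0 0 0; 1 0 0 0 0"

```text
t: 21.87
tool_pos: [0.5335, -0.3817, 0.0657]
tool_rot: [2.14, 0.167, -2.135]
contact_force: [-0.3, -1.0, -0.4]
opening: -0.0001
```

```bash
python3 -c "
from h import *
st()
im,d,ci=snap('wrist','w10')"
```

```text
t 21.87 [ 0.5335 -0.3817  0.0657] yaw -80.91 tilt 0.19 F [-0.27 -1.01 -0.36] M [-0.008 -0.013  0.001] op -0.0001
```

View pics/w10.png

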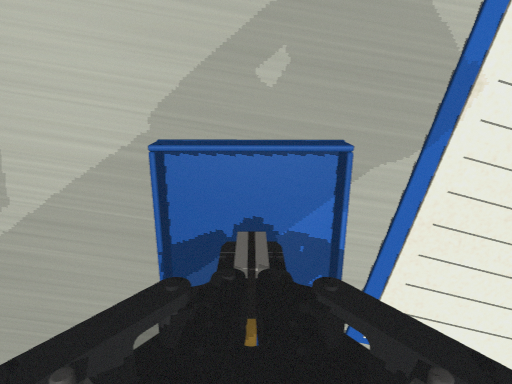

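Call:
drive_tool --commands "1 0 0 0.15 0; 1 0 0 0.3 0; 1 0 0 0.45 0; 1 0 0 0.55 0; 1 0 0 0.7 0; 1 0 0 0.85 0; 1 0 0 1 0; 1 0 0 1.1 0"

```text
t: 22.58
tool_pos: [0.4884, -0.3875, 0.0632]
tool_rot: [2.139, 0.17, -2.139]
contact_force: [0.2, 0.4, -0.5]
opening: -0.0004
```

Call:
drive_tool --commands "1 0 0 0 0; 1 0 0 0 0; 1 -1 0 0 0; 1 -2 0 0 0; 1 -3 0 0 0; 1 -4 0 0 0; 1 -4 0 0 0; 1 -4 0 0 0"

```text
t: 23.25
tool_pos: [0.4912, -0.3889, 0.2281]
tool_rot: [2.141, 0.164, -2.13]
contact_force: [0.5, 0.3, 0.1]
opening: -0.0001
```

```bash
python3 -c "
from h import *
st()
im,d,ci=snap('wrist','w11'); im2,_,_=snap('scene','s11')
cv2.imwrite('pics/c11.png',np.hstack([im[:,:400],cv2.resize(im2[130:322,130:330],(400,384))]))
W=world(d,ci['K'],ci['T']); hsv=cv2.cvtColor(im,cv2.COLOR_BGR2HSV)
m=(hsv[...,0]>10)&(hsv[...,0]<30)&(hsv[...,1]>120)&(W[...,2]<.1)&(abs(W[...,0]-.49)<.1)&(abs(W[...,1]+.387)<.1)
P=W[m];print(len(P),P.mean(0),P.min(0),P.max(0))"
```

```text
t 23.25 [ 0.4912 -0.3889  0.2281] yaw -80.86 tilt 0.47 F [0.47 0.3  0.14] M [-0.013 -0.003 -0.021] op -0.0001
332 [ 0.45007314 -0.39203989  0.02555059] [ 0.41611541 -0.39888246  0.00373174] [ 0.48534852 -0.38618895  0.0371968 ]
```

View pics/c11.png

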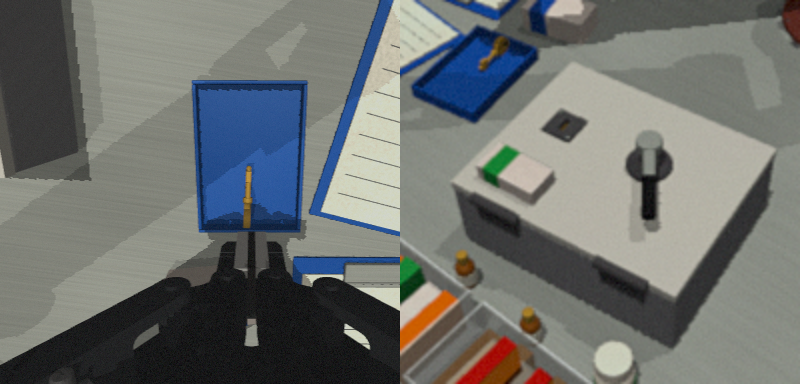

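The key now lies in the tray from (249,168) to (248,228), mid at about (0.45, -0.39) and 20 mm high. I'll move up and check that it is at rest and the bystanders have not shifted.

Call:
drive_tool --commands "1 -0.5 0 -1 0; 1 -1 0 -2 0; 1 -1 0 -2.5 0; 1 -1 0 -2.5 0; 1 -1 0 -2.5 0; 1 -1 0 -2.5 0; 1 -1 0 -2.5 0; 1 -1 0 -2.5 0"

```text
t: 24.02
tool_pos: [0.5868, -0.3717, 0.262]
tool_rot: [2.138, 0.171, -2.142]
contact_force: [-0.1, -0.2, -0.6]
opening: 0.0003
```

```bash
python3 -c "
from h import *
st()
im,d,ci=snap('wrist','w12'); im2,_,_=snap('top','t12')
W=world(d,ci['K'],ci['T']); hsv=cv2.cvtColor(im,cv2.COLOR_BGR2HSV)
m=(hsv[...,0]>10)&(hsv[...,0]<30)&(hsv[...,1]>120)&(W[...,2]<.1)&(abs(W[...,0]-.49)<.1)&(abs(W[...,1]+.387)<.1)
P=W[m];print(len(P),P.mean(0),P.min(0),P.max(0))
cv2.imwrite('pics/c12.png',np.vstack([im2[60:300,60:460],np.load('pics/top0.npz')['im'][60:300,60:460]]))"
```

```text
t 24.02 [ 0.5868 -0.3717  0.262 ] yaw -80.95 tilt 0.13 F [-0.08 -0.2  -0.58] M [-0.03  -0.018 -0.001] op 0.0003<string>:7: RuntimeWarning: Mean of empty slice.
  ret = um.true_divide(
Traceback (most recent call last):
ValueError: zero-size array to reduction operation minimum which has no identity
```

The wrist camera no longer covers the key from this pose, so I'm using the scene and top images.

```bash
python3 -c "
from h import *
im2=np.load('pics/t12.npz')['im']
s,d,ci=snap('scene','s12')
W=world(d,ci['K'],ci['T']); hsv=cv2.cvtColor(s,cv2.COLOR_BGR2HSV)
m=(hsv[...,0]>10)&(hsv[...,0]<30)&(hsv[...,1]>120)&(W[...,2]<.1)&(abs(W[...,0]-.49)<.09)&(abs(W[...,1]+.387)<.06)
P=W[m];print(len(P)); print(P.mean(0),P.min(0),P.max(0)) if len(P) else 0
cv2.imwrite('pics/c12.png',np.hstack([np.vstack([im2[60:300,60:460],np.load('pics/top0.npz')['im'][60:300,60:460]]),np.vstack([cv2.resize(s[130:322,130:330],(400,384)),np.zeros((96,400,3),np.uint8)])]))"
```

```text
71
[ 0.44801431 -0.39020025  0.02384821] [ 0.42024965 -0.39605366  0.00978861] [ 0.48652484 -0.38397764  0.04043907]
```

View pics/c12.png

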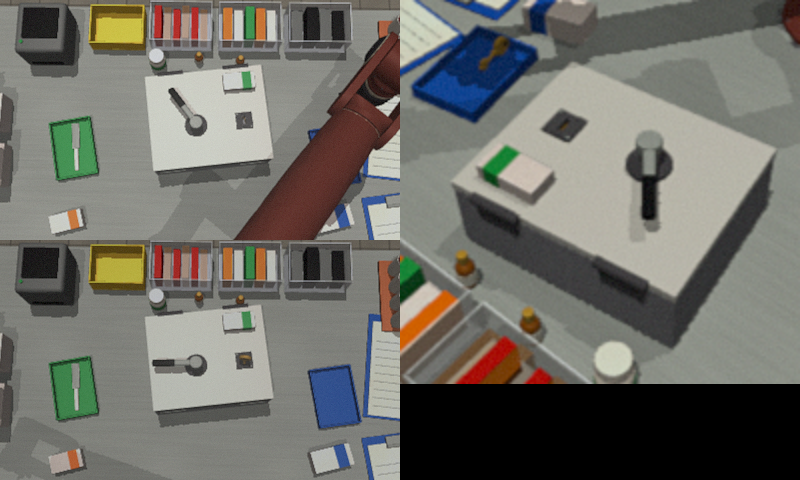

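The key is unmoved in the tray, the lever is home, and every bystander in view sits where it started.

```bash
python3 -c "
from h import *
print(ctrl.finish_job())"
```

```text
the job is handed in; nothing more can be done
None
```

The job is handed in at about 24 s: the safe is locked and the key lies in the blue tray. No verdict is reported back.

- **Lever:** I pushed it clockwise about 52° to its solid stop. At the end it took 18 N at the grip with almost no further movement, under the 33 N limit.
- **Key:** It passed the point where a bolt would block it, so the lever was home. It turned about 81° to its stop, felt as a jump in torque to about 0.21 N m (limit about 0.4). I turned it back 5° within its play to line up with the slot, and it lifted out with almost no force.
- **Tray:** I lowered the key into the tray in the fingers, with its middle at about 46 mm before release. It stayed standing on its pin, so I tipped it over with a gentle push of the closed fingers.
- **Last checks:** Two views about 0.8 s apart put the key in the same place within about 3 mm. Its middle is at about (0.45, −0.39), roughly 20–25 mm above the counter. The bow rests on its edge. The lever is still home, the gripper is clear of everything, and the bystanders I could compare had not visibly moved.
- **Not checked or failed:**
  - I could not read the lock angle directly; it rests on the felt stop and the key lifting freely.
  - The arm partly hid the blue-band carton in the final top view; the part showing looked unmoved.
  - One last wrist-camera check of the key failed because the key was out of view, so I used the scene camera instead.

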